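# Shut and latch the battery charging case

### The job

Shut the sliding gate of the battery charging case and latch it: lift the latch bar by its knob, slide the gate across until the bar's nose has passed over the keeper's step, and let the bar drop fully into the keeper's notch, then let go. Do it by feel and gently, without ramming the nose against the keeper or forcing it down on it, and leave the tape roll, the glue bottle and the screwdriver undisturbed.

Things in the scene. Friction and masses are not known exactly. Their poses are not given: they have to be found in the camera images.
- case: Fixed black flight case with aluminium edges, 180 (x) x 490 (y) x 170 mm high, a 17 mm high carrying handle on its roof. Origin: centre of its underside, on the bench; z up. Its front, the face at x = +90 mm, looks away from the robot. The gate slides along this face and shuts towards the case's +y.
- keeper_mid (a point): Middle of the steel keeper's notch floor if the keeper were mid-way in its slots (case frame: x 105, y 175, z 114 mm). The true keeper is bolted up to 14 mm from there, either way along y. Along +y from its notch's middle: a step (-39.5 to -7.5 mm, top 20 mm up), the notch (-7.5 to +7.5), a shelf as high as the step (+7.5 to +37.5). 26 mm wide in x; rigid.
- gate (a joint): Gate position along the case's +y, m: 0 = fully open; 0.150 + the keeper's offset, give or take 0.003, with the nose in the notch; end of travel 0.172. Grey metal frame with clear pane, 180 wide, 156 mm high, 0.6 kg, just behind the bar. Rubbing takes about 2.5 N; it stays where left and is moved by the bar's knob.
- latch_bar (a joint): Angle of the latch bar, rad: 0 = level, on its rest pin (also when home in the notch); grows as the knob is lifted, to 0.6. Flat steel bar, 20 mm high, 8 thick, about 0.3 kg, hinged on the gate (axis along the case's x, 90 mm from the knob towards -y, 150 mm up); it falls by its weight. Up by 0.10 rad the nose just clears the step.
- knob (a point): Middle of the bar's knob: a level black rod 18 mm in diameter, 48 mm long, along the case's x, with a 24 mm end collar; 30 mm in front of the bar's middle, 150 mm above the bench at rest. Free at both sides and above; it turns in the jaws. Lifted 16 mm (0.18 rad), the nose clears the keeper by 11 mm; with the nose on the step or shelf the knob is 9 mm up.
- nose: Nose at the bar's free end: upright steel block 12 (x) x 10 (y) x 42 mm high that hangs below the bar. Origin: centre of its underside, 155 mm along the bar from the hinge, 32 mm below it, 65 mm beyond the knob in the case's +y. At rest its underside is 118 mm above the bench, 16 mm lower than the keeper step's top.
- tape_roll: Roll of yellow tape lying flat on the bench in front of the case, 90 mm across, 48 mm high. Origin: centre of its underside. Leave it alone.
- glue_bottle: White glue bottle, 52 mm across, 140 mm high, standing on the bench beside the case's +y end. Origin: centre of its underside. Leave it alone.
- screwdriver: Screwdriver lying on the bench in front of the case. Leave it alone.

How it is judged:
On the way, in this order (a step that is already met when the one before it is completed fails the run):
1. the latch bar is lifted (over 0.1 rad) before the nose is over the keeper (gate under 0.122) (value of joint latch_bar above 0.1 rad and value of joint gate below 0.122 m), for 0.1 s.
2. the gate is slid across with the bar raised, bringing the nose over the keeper (gate over 0.126, bar over 0.06 rad) (value of joint latch_bar above 0.06 rad and value of joint gate above 0.126 m), for 0.05 s.
At the end, for the whole second after the job is handed in: The gate is shut (0.130 to 0.170 m), the latch bar is down (under 0.03 rad), so its nose stands in the keeper's notch, and the gate is at rest (value of joint gate between 0.13 and 0.17 m and value of joint latch_bar below 0.03 rad and velocity of joint gate between -0.01 and 0.01 m/s); the robot touches nothing.
It fails at once if the nose is rammed or pressed against the keeper with more than 18 N (contact force between nose and case above 18 N).
It fails at once if the tape roll is moved by more than 20 mm (distance of tape_roll from where it was at the start of the episode above 0.02 m).
It fails at once if the glue bottle is moved by more than 20 mm or tipped (distance of glue_bottle from where it was at the start of the episode above 0.02 m or angle between glue_bottle's own z axis and vertical above 0.3 rad).
It fails at once if the screwdriver is moved by more than 20 mm (distance of screwdriver from where it was at the start of the episode above 0.02 m).
It also fails if it takes over 48 s, if anything falls off the work surface, if the arm or the gripper's body presses on something with over 40 N, if the wrist force passes 120 N, or if a joint passes its speed limit or range.

### The arm

A 7-joint arm with a two-finger parallel gripper is mounted at the origin on the work surface. World frame = base frame: x ahead of the robot, y to its left, z up, the work surface at z = 0. Lengths are in m, angles in rad, forces in N, time in s.
With the tool pointing down it reaches from about 0.35 to 0.775 m from the base axis. Payload 3.1 kg.
Tool frame: the origin (TCP) lies on the front face of the gripper's body, between the roots of the fingers; the fingertips stand 73 mm ahead of it and the grasp point (between the pads) lies 54 mm ahead of it (r.grasp_offset is the distance from the TCP to the grasp point, in m); z points along the fingers, y is the direction in which the jaws open and shut (so a half turn about z gives the same grasp; the last joint's range is limited). The gripper opens to 85 mm and grips with 20 to 120 N. Pads are 22 mm wide; open, the fingers measure 114 mm over their backs; the gripper's body (76 mm by 85 mm) begins 54 mm behind the grasp point. The pads swing forward as they close: fully open they stand 13 mm farther back than shut.
Start: joints at [1.115, 0.311, 0.014, 1.512, -0.004, 1.319, -0.027], TCP at [0.221, -0.504, 0.304] pointing down, gripper open.
Joint ranges: [-2.7, 2.7], [-0.3, 1.91], [-1.27, 1.3], [0.12, 2.57], [-1.44, 4.58], [0.2, 2.03], [-3.05, 3.05]. Speed limits (rad/s): [2.79, 2.79, 3.14, 3.14, 3.14, 3.14, 3.14].

### API

Orientations are given as a unit quaternion [x, y, z, w].
In Python, from rig import r, imaging gives the robot as it stands. The module is installed in compiled form; this text tells all that it offers.
- The arm moves only by the tool servo_tool, never from a script. Its argument "plan" is a list of rows, each a list of 3 entries, a list of its own where there are three numbers: the opening, from 0 (shut) to 1 (fully open), then the shift along the tool's x, y, z in m, then the turn, a rotation vector about the tool's x, y, z in degrees. In form: [[jaw, [x, y, z], [rx, ry, rz]], ...]. A call has 1 to 20 rows; each row shifts and turns the commanded pose from where the row before left it, along the tool's axes as they then stand; what a row does not reach is not made up. A row lasts 1/12 s, in which the tool goes at most 41.7 mm and 7.16 degrees, less where a joint would pass 70% of its speed; a pose out of reach is approached as far as the arm can. A call is refused whole if a number of a shift passes 0.0417 or a number of a turn 7.16, either way. A call with a gripper value outside its range is refused whole. The fingers move at their own pace and stop on an object; the grip force is fixed at half the most. Time passes only in rows, so rows that do not move let the fingers close. It gives the time, the measured TCP pose, the force and the opening at its end, in the units of the state.
- r.get_state(): the state, without advancing time (a new reading comes with each control period).
- imaging.get_image(name): name is "scene" or "top" or "wrist"; returns the picture (384x512x3 uint8, blue, green, red); there is no depth.
- imaging.calibration(name): a dict with "fx", "fy", "cx", "cy" (pixels), "R" (3x3) and "t" (3): a world point X has camera coordinates R X + t. Camera axes: x right, y down, z forward; pixel columns grow to the right and rows downward; lengths in m; the calibration is good to about 2 mm. A picture is of the moment at which its call begins: read the wrist's pose just before it. calibration takes no time and is no camera call; for the wrist camera it gives the pose at the moment of the call.
- r.job_done(): hands the job in, once; it reports no verdict.
The state is a dict: "clock": time; "joints": joint angles; "joint_velocities": joint speeds; "joint_efforts": joint torques, N m; "position": TCP position; "eef_rot": TCP orientation; "force": force on the tool from outside, world axes, zero at the start; "ft_torque": the same for the moment, N m; "finger_gap": finger opening in m.
Only numpy, scipy, OpenCV 4.12 (cv2) and the standard library are available. Lean on these libraries where they do the work, as an engineer would, in place of code of your own. Each camera call takes 0.05 s, during which the arm holds its last target. There are 200 camera calls.

## Working session

There is one attempt and no reset: what is moved stays moved. The work goes in short steps, Python scripts to look and compute and a tool call to move; the robot and the scene stay as the last step left them, time stands still between calls to the robot, and variables do not carry over. Pictures are saved under pics/ and viewed, about 8 in all and at most 12, crops included, and the job is handed in when it is done.

Besides the shell and the picture viewer there is one more tool, called after "Request:" by a JSON object that holds its "method" and its "body", one argument or row to a line. servo_tool: Moves the arm, as the interface text tells. Its arguments: {"type":"object","properties":{"plan":{"type":"array"}},"required":["plan"]}

```bash
mkdir -p pics
python3 - <<'E'
from rig import r, imaging
import cv2,numpy as np
a=imaging.get_image("scene");b=imaging.get_image("top")
cv2.imwrite("pics/scene.png",a);cv2.imwrite("pics/top.png",b)
for n in("scene","top"):
    print(n,imaging.calibration(n))
s=r.get_state();print(s)
E
```

```text
scene {'fx': 484.07362512723086, 'fy': 484.07362512723086, 'cx': 249.0960448725622, 'cy': 191.50741789559834, 'R': array([[ 0.88717741,  0.46141874,  0.00299901],
       [ 0.36782043, -0.70326017, -0.60838579],
       [-0.27861152,  0.54084922, -0.79363577]]), 't': array([-0.54493739, -0.08468319,  1.27741148])}
top {'fx': 351.31561653009595, 'fy': 351.31561653009595, 'cx': 259.6594239384634, 'cy': 192.83194540115724, 'R': array([[ 0.01884799, -0.99955567, -0.02309155],
       [-0.99890628, -0.01783726, -0.04322135],
       [ 0.04279026,  0.02388093, -0.99879863]]), 't': array([0.0650202 , 0.57324497, 0.85119033])}
{'clock': 0.1, 'joints': array([ 1.11527909,  0.31165298,  0.01399981,  1.5129056 , -0.00440052,
        1.31920606, -0.02722497]), 'joint_velocities': array([ 0.00079099, -0.00152157, -0.00087776, -0.0051415 ,  0.00068932,
        0.00112458, -0.002027  ]), 'joint_efforts': array([ 2.51328529e-04, -3.80854440e+01,  1.46368789e-01, -2.31242412e+01,
        1.23130140e-02,  8.20192625e-03,  2.94006441e-05]), 'position': array([ 0.22097149, -0.50310735,  0.30292196]), 'eef_rot': array([ 9.78665497e-01,  2.05457290e-01, -2.64451003e-04, -1.03745218e-03]), 'force': array([-0.34642283, -0.21659418,  0.51455038]), 'ft_torque': array([-0.04953109,  0.05580042, -0.00589777]), 'finger_gap': 0.08523485646931864}
```

View pics/scene.png

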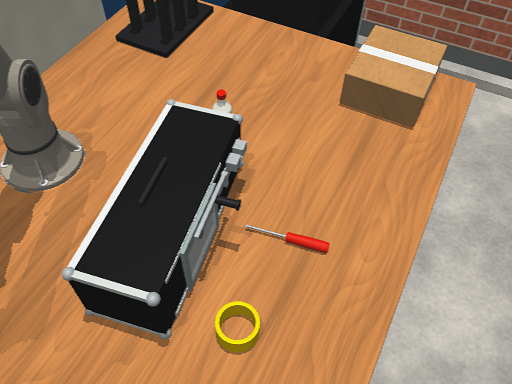

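View pics/top.png

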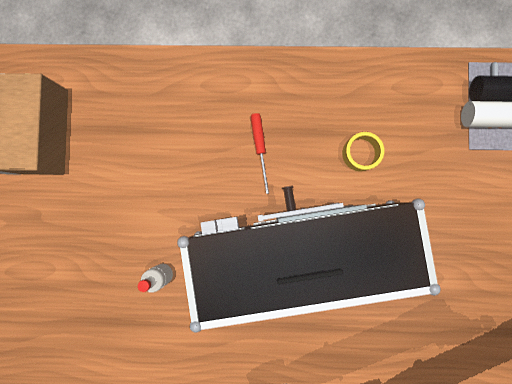

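The scene shows the roof corners at about (172,104), (239,120), (70,272) and (152,298), with the knob at (218–240,203). In the top view the corners are at (183,242), (195,327), (435,290) and (419,205). The knob runs (289,187)–(292,210), and the keeper blocks are near (208,227) and (228,224).

```bash
cat > h.py <<'E'
import numpy as np
from rig import r, imaging
from scipy.optimize import least_squares
from scipy.spatial.transform import Rotation as Ro
def proj(c,X):
    p=np.atleast_2d(X)@c["R"].T+c["t"]; return np.c_[c["fx"]*p[:,0]/p[:,2]+c["cx"],c["fy"]*p[:,1]/p[:,2]+c["cy"]]
def onz(c,uv,z):
    d=c["R"].T@np.array([(uv[0]-c["cx"])/c["fx"],(uv[1]-c["cy"])/c["fy"],1]);o=-c["R"].T@c["t"]
    return o+d*(z-o[2])/d[2]
def cw(p,X):
    X=np.atleast_2d(X);c,s=np.cos(p[2]),np.sin(p[2]);return np.c_[p[0]+c*X[:,0]-s*X[:,1],p[1]+s*X[:,0]+c*X[:,1],X[:,2]]
E
python3 - <<'E'
from h import *
import cv2
S=imaging.calibration("scene");T=imaging.calibration("top")
C=np.array([[.09,.245,.17],[-.09,.245,.17],[-.09,-.245,.17],[.09,-.245,.17]])
# slightly inset ball centres
C[:,:2]-=np.sign(C[:,:2])*.004; C[:,2]-=.004
ut=np.array([[183,242],[195,327],[435,290],[419,205]]);us=np.array([[239,120],[172,104],[70,272],[152,298]])
f=lambda p:np.r_[(proj(T,cw(p,C))-ut).ravel(),(proj(S,cw(p,C))-us).ravel()]
q=least_squares(f,[.45,-.1,.13]);print(q.x,np.round(q.fun,1))
p=q.x
for n,uv in(("tip",(289,187)),("base",(292,210))):
    for z in(.15,):
        w=onz(T,uv,z);d=w[:2]-p[:2];c,s=np.cos(p[2]),np.sin(p[2]);print(n,w,[c*d[0]+s*d[1],-s*d[0]+c*d[1]])
for uv in((238,204),(218,201)):
    w=onz(S,uv,.15);d=w[:2]-p[:2];print(w,[c*d[0]+s*d[1],-s*d[0]+c*d[1]])
for y in (.1355,.1675,.1825,.2125):print(y,proj(T,cw(p,[[.105,y,.134]])),proj(S,cw(p,[[.105,y,.134]])))
a=cv2.imread("pics/scene.png")[90:290,130:340];b=cv2.imread("pics/top.png")[130:260,150:400]
cv2.imwrite("pics/a.png",np.vstack([cv2.resize(a,(525,500),interpolation=2)[:350],cv2.resize(b,(525,250),interpolation=2)]))
cv2.imwrite("pics/crop.png",cv2.resize(cv2.imread("pics/top.png")[175:275,170:300],None,fx=6,fy=6,interpolation=2))
E
```

```text
[ 0.42310808 -0.02503509  0.17335978] [-1.  -1.6 -0.6 -1.2 -0.7 -0.4  0.1 -1.3 -0.9 -2.4 -1.5 -1.6 -3.3  0.6
  0.5  0.9]
tip [0.57924374 0.01180984 0.15      ] [np.float64(0.1601507973724449), np.float64(0.009360386718441312)]
base [0.53186346 0.00491226 0.15      ] [np.float64(0.1122909223528086), np.float64(0.010738942760428666)]
[0.57943844 0.01597887 0.15      ] [np.float64(0.1610617004285518), np.float64(0.013433335407451057)]
[0.53879297 0.00345498 0.15      ] [np.float64(0.118865198105385), np.float64(0.00810822288453206)]
0.1355 [[233.57730936 222.4679626 ]] [[231.59188112 160.62717273]]
0.1675 [[218.6373266  224.79040573]] [[236.06025151 150.66269879]]
0.1825 [[211.64136377 225.87793883]] [[238.10404979 146.105025  ]]
0.2125 [[197.66311451 228.05087902]] [[242.09826373 137.19792079]]
```

View pics/crop.png

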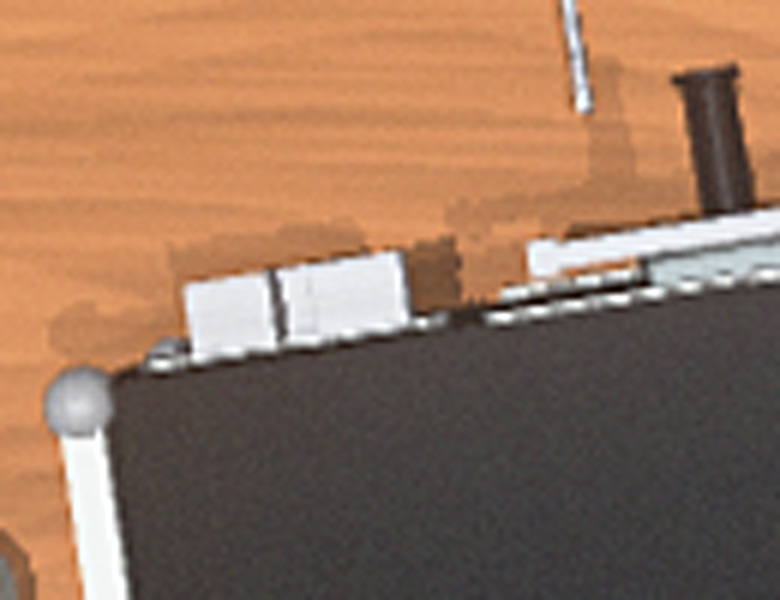

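```bash
cat >> h.py <<'E'
P=[0.4231,-0.0250,0.1734]
def state():
    s=r.get_state();c,q=np.cos(P[2]),np.sin(P[2]);d=s["position"]-[P[0],P[1],0]
    R=Ro.from_quat(s["eef_rot"]).as_matrix()
    print("t%.2f case-frame TCP mm"%s["clock"],np.round(1000*np.array([c*d[0]+q*d[1],-q*d[0]+c*d[1],d[2]]),1),"F",np.round(s["force"],1),"gap",round(s["finger_gap"]*1e3,1),
     "toolx yaw err deg",round(np.degrees(np.arctan2(R[1,0],R[0,0])-P[2]),2),"tilt",np.round(R[:2,2],3))
    return s
E
python3 -c "
from h import *
state()"
```

```text
t0.10 case-frame TCP mm [-281.6 -436.1  302.9] F [-0.3 -0.2  0.5] gap 85.2 toolx yaw err deg 13.78 tilt [-0.001  0.002]
```

Request:
{"method": "servo_tool", "body": {
  "plan": [
    [1,[0,0,0],[0,0,6.9]],
    [1,[0,0,0],[0,0,6.9]],
    [1,[0.0233,-0.0248,0],[0,0,0]],
    [1,[0.0233,-0.0248,0],[0,0,0]],
    [1,[0.0233,-0.0248,0],[0,0,0]],
    [1,[0.0233,-0.0248,0],[0,0,0]],
    [1,[0.0233,-0.0248,0],[0,0,0]],
    [1,[0.0233,-0.0248,0],[0,0,0]],
    [1,[0.0233,-0.0248,0],[0,0,0]],
    [1,[0.0233,-0.0248,0],[0,0,0]],
    [1,[0.0233,-0.0248,0],[0,0,0]],
    [1,[0.0233,-0.0248,0],[0,0,0]],
    [1,[0.0233,-0.0248,0],[0,0,0]],
    [1,[0.0233,-0.0248,0],[0,0,0]],
    [1,[0.0233,-0.0248,0],[0,0,0]],
    [1,[0.0233,-0.0248,0],[0,0,0]],
    [1,[0.0233,-0.0248,0],[0,0,0]],
    [1,[0.0233,-0.0248,0],[0,0,0]],
    [1,[0.0233,-0.0248,0],[0,0,0]],
    [1,[0,0,0],[0,0,0]]
  ]
}}

```text
clock: 1.77
position: [0.5409, -0.0111, 0.3033]
eef_rot: [0.996, 0.092, 0.001, -0.004]
force: [-0.8, 1.4, 1.0]
finger_gap: 0.0855
```

Run:
```python
from h import *
import cv2
state()
c=imaging.calibration("wrist");a=imaging.get_image("wrist");cv2.imwrite("pics/w1.png",a)
K=[[.159,.0105,.15],[.111,.0105,.15],[.105,.1355,.134],[.105,.1675,.134],[.105,.1825,.134],[.105,.2125,.134]]
print(np.round(proj(c,cw(P,K)),0).tolist())
```

```text
t1.77 case-frame TCP mm [118.4  -6.7 303.3] F [-0.8  1.4  1. ] gap 85.5 toolx yaw err deg 0.66 tilt [0.001 0.007]
[[230.0, 145.0], [230.0, 206.0], [85.0, 205.0], [47.0, 204.0], [30.0, 204.0], [-6.0, 204.0]]
```

View pics/w1.png

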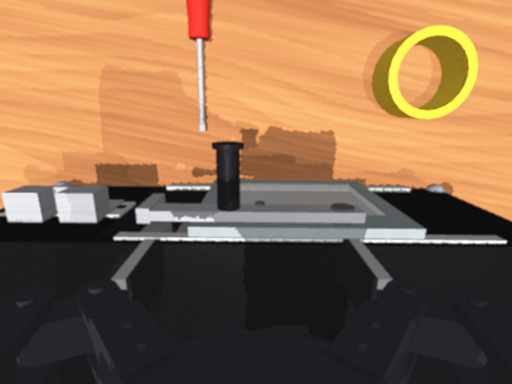

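The wrist view shows the knob at (228,143)–(228,210), within 2 px of the prediction. The keeper blocks are at (5–108, 186–220), with the tape and screwdriver well clear.

Request:
{"method": "servo_tool", "body": {
  "plan": [
    [1,[0.0095,-0.0095,0.02],[0,0,0.35]],
    [1,[0.0095,-0.0095,0.02],[0,0,0.35]],
    [1,[0,0,0],[0,0,0]],
    [1,[0,0,0],[0,0,0]]
  ]
}}

```text
clock: 2.15
position: [0.5531, 0.001, 0.2625]
eef_rot: [0.997, 0.08, -0.002, 0.0]
force: [-0.6, -0.9, 0.4]
finger_gap: 0.0856
```

Run:
```python
from h import *
import cv2
state()
c=imaging.calibration("wrist");a=imaging.get_image("wrist");cv2.imwrite("pics/w2.png",cv2.resize(a[120:270,0:260],None,fx=3,fy=3,interpolation=2))
K=[[.159,.012,.15],[.111,.012,.15]]+[[x,y,.134] for y in(.1355,.1675,.1825,.2125) for x in (.092,.118)]
print(np.round(3*(proj(c,cw(P,K))-[0,120]),0).tolist())
```

```text
t2.15 case-frame TCP mm [132.5   3.2 262.5] F [-0.6 -0.9  0.4] gap 85.6 toolx yaw err deg -0.71 tilt [-0.004 -0.001]
[[708.0, 164.0], [713.0, 373.0], [219.0, 420.0], [200.0, 322.0], [90.0, 421.0], [67.0, 324.0], [30.0, 422.0], [4.0, 325.0], [-91.0, 423.0], [-121.0, 326.0]]
```

View pics/w2.png

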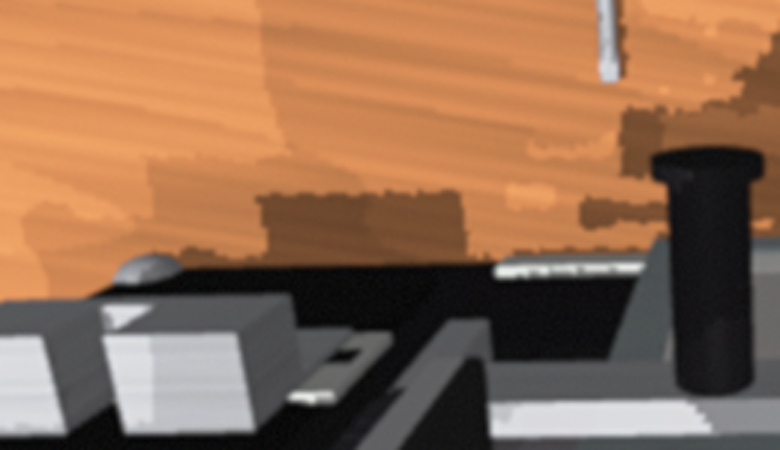

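Step top: right edge at crop (237–255) against 200–219 predicted, left edge at 105–125 against 67–90. That puts the keeper about 9 mm towards −y, so the knob's target is case y ≈ 101 mm. The knob is where predicted (y 12).

Request:
{"method": "servo_tool", "body": {
  "plan": [
    [1,[0.0045,-0.0088,0.01],[0,0,-0.7]],
    [1,[0,0,0.02],[0,0,0]],
    [1,[0,0,0.015],[0,0,0]],
    [1,[0,0,0],[0,0,0]],
    [1,[0,0,0],[0,0,0]]
  ]
}}

```text
clock: 2.62
position: [0.557, 0.0108, 0.2188]
eef_rot: [0.996, 0.086, -0.0, 0.0]
force: [0.2, 0.1, 1.2]
finger_gap: 0.0857
```

Run:
```python
from h import *
state()
```

```text
t2.62 case-frame TCP mm [138.1  12.2 218.8] F [0.2 0.1 1.2] gap 85.7 toolx yaw err deg -0.05 tilt [-0.001 -0.   ]
```

Request:
{"method": "servo_tool", "body": {
  "plan": [
    [1,[0,0,0.0075],[0,0,0]],
    [1,[0,0,0.0075],[0,0,0]],
    [0.5,[0,0,0],[0,0,0]],
    [0.3,[0,0,0],[0,0,0]],
    [0.2,[0,0,0],[0,0,0]],
    [0.1,[0,0,0],[0,0,0]],
    [0.1,[0,0,0],[0,0,0]],
    [0.1,[0,0,0],[0,0,0]],
    [0.1,[0,0,0],[0,0,0]],
    [0.1,[0,0,0],[0,0,0]]
  ]
}}

```text
clock: 3.45
position: [0.5575, 0.0114, 0.2044]
eef_rot: [0.996, 0.087, 0.0, 0.0]
force: [-1.4, 0.6, 1.2]
finger_gap: 0.016
```

Run:
```python
from h import *
state()
```

```text
t3.45 case-frame TCP mm [138.7  12.6 204.4] F [-1.4  0.6  1.2] gap 16.0 toolx yaw err deg -0.01 tilt [ 0.001 -0.   ]
```

Request:
{"method": "servo_tool", "body": {
  "plan": [
    [0.1,[0,0,-0.003],[0,0,0]],
    [0.1,[0,0,-0.003],[0,0,0]],
    [0.1,[0,0,-0.003],[0,0,0]],
    [0.1,[0,0,-0.003],[0,0,0]],
    [0.1,[0,0,-0.003],[0,0,0]],
    [0.1,[0,0,-0.003],[0,0,0]],
    [0.1,[0,0,0],[0,0,0]],
    [0.1,[0,0,0],[0,0,0]],
    [0.1,[0,0,0],[0,0,0]]
  ]
}}

```text
clock: 4.2
position: [0.5575, 0.0106, 0.2221]
eef_rot: [0.996, 0.086, 0.0, 0.0]
force: [5.2, -2.2, -6.9]
finger_gap: 0.0162
```

Run:
```python
from h import *
import cv2
state()
c=imaging.calibration("wrist");a=imaging.get_image("wrist");cv2.imwrite("pics/w3.png",a)
```

```text
t4.20 case-frame TCP mm [138.6  11.9 222.1] F [ 5.2 -2.2 -6.9] gap 16.2 toolx yaw err deg -0.06 tilt [ 0.001 -0.001]
```

View pics/w3.png

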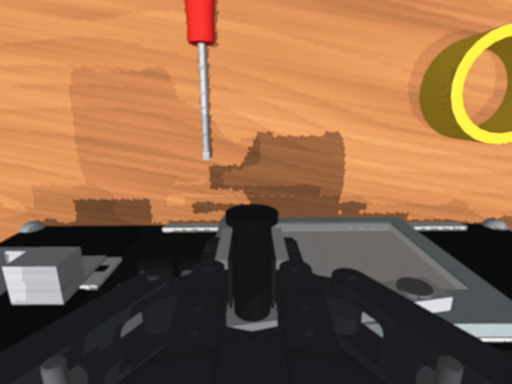

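The knob sits in the jaws at (252,215–320), the bar is lifted (force −6.9 N), and the keeper is visible at left. Now I'll slide.

Request:
{"method": "servo_tool", "body": {
  "plan": [
    [0.1,[0,-0.003,0],[0,0,0]],
    [0.1,[0,-0.006,0],[0,0,0]],
    [0.1,[0,-0.007,0],[0,0,0]],
    [0.1,[0,-0.007,0],[0,0,0]],
    [0.1,[0,-0.007,0],[0,0,0]],
    [0.1,[0,-0.007,0],[0,0,0]],
    [0.1,[0,-0.007,0],[0,0,0]],
    [0.1,[0,-0.007,0],[0,0,0]],
    [0.1,[0,-0.007,0],[0,0,0]],
    [0.1,[0,-0.007,0],[0,0,0]],
    [0.1,[0,-0.007,0],[0,0,0]],
    [0.1,[0,-0.006,0],[0,0,0]],
    [0.1,[0,-0.004,0],[0,0,0]],
    [0.1,[0,-0.003,0],[0,0,0]],
    [0.1,[0,0,0],[0,0,0]],
    [0.1,[0,0,0],[0,0,0]],
    [0.1,[0,0,0],[0,0,0]]
  ]
}}

```text
clock: 5.67
position: [0.5422, 0.0964, 0.222]
eef_rot: [0.996, 0.087, -0.0, -0.001]
force: [1.4, 2.3, -4.9]
finger_gap: 0.0161
```

Run:
```python
from h import *
import cv2
state()
c=imaging.calibration("wrist");a=imaging.get_image("wrist");cv2.imwrite("pics/w4.png",cv2.resize(a[190:384,0:300],None,fx=2.6,fy=2.6,interpolation=2))
K=[[x,y-.009,.134] for y in(.1355,.1675,.1825,.2125) for x in (.092,.118)]
print(np.round(2.6*(proj(c,cw(P,K))-[0,190]),0).tolist())
```

```text
t5.67 case-frame TCP mm [138.3  99.  222. ] F [ 1.4  2.3 -4.9] gap 16.1 toolx yaw err deg 0.04 tilt [-0.001  0.002]
[[536.0, 284.0], [531.0, 186.0], [401.0, 284.0], [391.0, 185.0], [337.0, 284.0], [325.0, 185.0], [211.0, 284.0], [193.0, 185.0]]
```

View pics/w4.png

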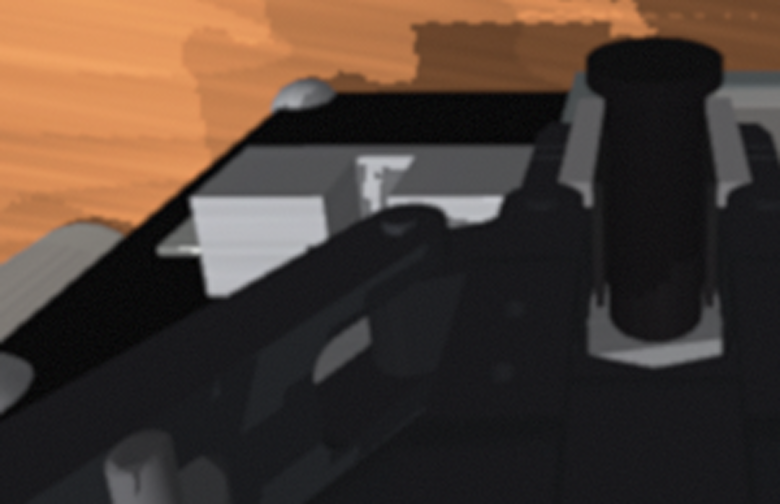

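The notch is visible between (325–390) in the crop, 2 px from the prediction with the −9 mm offset. As the bar lowers, the nose swings about 2.8 mm relative to the knob, so I'll lower in small steps and watch the force.

Request:
{"method": "servo_tool", "body": {
  "plan": [
    [0.1,[0,0,0.002],[0,0,0]],
    [0.1,[0,0,0.002],[0,0,0]],
    [0.1,[0,0,0.001],[0,0,0]],
    [0.1,[0,0,0.001],[0,0,0]],
    [0.1,[0,0,0.001],[0,0,0]],
    [0.1,[0,0,0],[0,0,0]],
    [0.1,[0,0,0],[0,0,0]]
  ]
}}

```text
clock: 6.3
position: [0.5426, 0.0949, 0.2156]
eef_rot: [0.996, 0.087, 0.0, 0.0]
force: [-3.6, 2.8, 4.0]
finger_gap: 0.0162
```

```bash
python3 -c "
from h import *
state()"
```

```text
t6.30 case-frame TCP mm [138.4  97.4 215.6] F [-3.6  2.8  4. ] gap 16.2 toolx yaw err deg 0.0 tilt [ 0.    -0.001]
```

Request:
{"method": "servo_tool", "body": {
  "plan": [
    [0.1,[0,0,0.001],[0,0,0]],
    [0.1,[0,0,0],[0,0,0]],
    [0.1,[0,0,0.001],[0,0,0]],
    [0.1,[0,0,0],[0,0,0]],
    [0.1,[0,0,0],[0,0,0]]
  ]
}}

```text
clock: 6.72
position: [0.5426, 0.0952, 0.2133]
eef_rot: [0.996, 0.087, 0.0, -0.0]
force: [-3.2, 1.3, 6.2]
finger_gap: 0.0159
```

```bash
python3 -c "
from h import *
state()"
```

```text
t6.72 case-frame TCP mm [138.4  97.8 213.3] F [-3.2  1.3  6.2] gap 15.9 toolx yaw err deg 0.0 tilt [0. 0.]
```

Fz has turned positive while lowering. The knob's turning friction in the tight jaws would explain that, because the bar is at 8.9 mm lift and centred over the notch. I'll slacken the jaws slightly so only the bar's own weight acts.

Request:
{"method": "servo_tool", "body": {
  "plan": [
    [0.2,[0,0,0],[0,0,0]],
    [0.23,[0,0,0],[0,0,0]],
    [0.26,[0,0,0],[0,0,0]],
    [0.26,[0,0,0],[0,0,0]],
    [0.26,[0,0,0],[0,0,0]],
    [0.26,[0,0,0],[0,0,0]]
  ]
}}

```text
clock: 7.22
position: [0.5428, 0.0943, 0.2125]
eef_rot: [0.996, 0.086, -0.0, 0.0]
force: [0.0, 0.2, -1.0]
finger_gap: 0.0221
```

Run:
```python
from h import *
import cv2
state()
c=imaging.calibration("wrist");a=imaging.get_image("wrist");b=imaging.get_image("top")
cv2.imwrite("pics/w5.png",np.hstack([cv2.resize(a[190:384,130:330],None,fx=2,fy=2,interpolation=2),cv2.resize(b[180:277,170:270],None,fx=4,fy=4,interpolation=2)]))
for z in(.15,.159):
  for y in (.098,.101): print(z,y,np.round(2*(proj(c,cw(P,[[.159,y,z],[.159,y,z+.012],[.111,y,z]]))-[130,190]),0).tolist())
```

```text
t7.22 case-frame TCP mm [138.5  96.9 212.5] F [ 0.   0.2 -1. ] gap 22.1 toolx yaw err deg -0.08 tilt [-0.    -0.001]
0.15 0.098 [[236.0, 41.0], [235.0, 60.0], [236.0, 217.0]]
0.15 0.101 [[223.0, 42.0], [221.0, 60.0], [225.0, 217.0]]
0.159 0.098 [[235.0, 55.0], [234.0, 76.0], [236.0, 240.0]]
0.159 0.101 [[222.0, 55.0], [220.0, 76.0], [224.0, 240.0]]
```

View pics/w5.png

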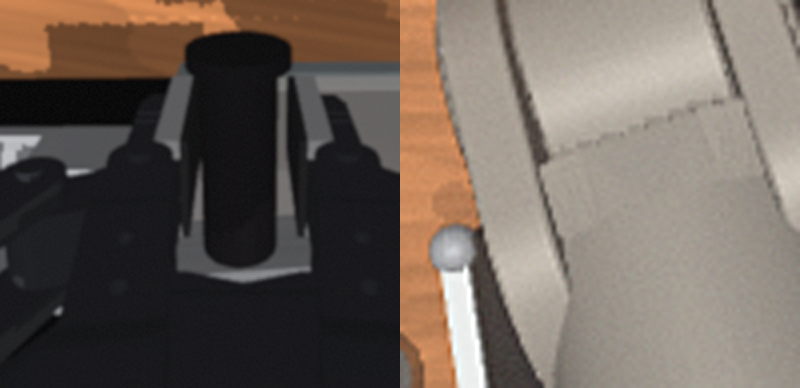

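Run:
```python
from h import *
c=imaging.calibration("wrist")
t=np.linspace(0,2*np.pi,60)
def sil(y,z):
    o=[]
    for x,rr in((.159,.012),(.155,.012),(.109,.009)):
        q=2*(proj(c,cw(P,np.c_[0*t+x,y+rr*np.cos(t),z+rr*np.sin(t)]))-[130,190]); o.append((np.round(q.min(0)),np.round(q.max(0))))
    return o
for l in(0,.004,.009,.013): print(l,sil(.0975,.15+l))
```

```text
0 [(array([188.,  26.]), array([290.,  60.])), (array([189.,  40.]), array([290.,  77.])), (array([205., 203.]), array([274., 247.]))]
0.004 [(array([187.,  31.]), array([291.,  67.])), (array([187.,  46.]), array([291.,  84.])), (array([204., 212.]), array([275., 258.]))]
0.009 [(array([185.,  37.]), array([293.,  76.])), (array([185.,  53.]), array([293.,  94.])), (array([202., 224.]), array([276., 273.]))]
0.013 [(array([183.,  43.]), array([295.,  84.])), (array([183.,  59.]), array([294., 103.])), (array([201., 234.]), array([277., 286.]))]
```

```bash
cat >> h.py <<'E'
def feel():
    import cv2
    s=state();c=imaging.calibration("wrist");g=imaging.get_image("wrist").max(2).astype(int)
    # collar: dark run near row where it is widest
    best=None
    for row in range(208,224):
        d=np.where(g[row,180:330]<60)[0]+180
        if len(d) and (best is None or len(d)<0): best=1
    row=214;d=np.where(g[row,190:320]<60)[0]+190
    runs=np.split(d,np.where(np.diff(d)>1)[0]+1);k=max(runs,key=len);u=int((k[0]+k[-1])/2)
    col=g[:,u-3:u+4].mean(1);dk=np.where(col[200:350]<60)[0]+200
    rr=np.split(dk,np.where(np.diff(dk)>1)[0]+1)[0]
    t=np.linspace(0,2*np.pi,60);ring=lambda x,y,z,q:proj(c,cw(P,np.c_[0*t+x,y+q*np.cos(t),z+q*np.sin(t)]))
    f=lambda v:[ring(.159,v[0],v[1],.012)[:,1].min()-rr[0],ring(.157,v[0],v[1],.012)[:,0].mean()-u]
    h=lambda v:[ring(.109,v[0],v[1],.009)[:,1].max()-rr[-1]-1,ring(.157,v[0],v[1],.012)[:,0].mean()-u]
    a=least_squares(f,[.1,.15]).x;b=least_squares(h,[.1,.15]).x
    print("collar cols",k[0],k[-1],"rows",rr[0],rr[-1]," knob y %.1f  lift by tip %.1f by base %.1f"%(1e3*a[0],1e3*a[1]-150,1e3*b[1]-150))
E
python3 - <<'E'
from h import *
feel()
import cv2
E
```

```text
t7.32 case-frame TCP mm [138.5  97.2 212.7] F [-0.5  0.5 -0.6] gap 22.3 toolx yaw err deg -0.05 tilt [-0. -0.]
collar cols 224 275 rows 206 323  knob y 97.5  lift by tip 5.1 by base 7.4
```

Request:
{"method": "servo_tool", "body": {
  "plan": [
    [0.26,[0,-0.001,0],[0,0,0]],
    [0.26,[0,-0.001,0],[0,0,0]],
    [0.26,[0,-0.001,0],[0,0,0]],
    [0.26,[0,0,0],[0,0,0]],
    [0.26,[0,0,0],[0,0,0]]
  ]
}}

```text
clock: 7.78
position: [0.5422, 0.0982, 0.2129]
eef_rot: [0.996, 0.087, 0.0, -0.0]
force: [0.8, -0.8, 0.1]
finger_gap: 0.0224
```

```bash
python3 -c "
from h import *
feel()"
```

```text
t7.78 case-frame TCP mm [138.5 100.8 212.9] F [ 0.8 -0.8  0.1] gap 22.4 toolx yaw err deg -0.01 tilt [0. 0.]
collar cols 230 281 rows 204 319  knob y 98.4  lift by tip 2.2 by base 4.9
```

Request:
{"method": "servo_tool", "body": {
  "plan": [
    [0.26,[0,-0.001,0],[0,0,0]],
    [0.26,[0,-0.0005,0],[0,0,0]],
    [0.26,[0,0,0],[0,0,0]],
    [0.26,[0,0,0],[0,0,0]]
  ]
}}

```text
clock: 8.17
position: [0.5419, 0.0996, 0.2129]
eef_rot: [0.996, 0.086, 0.0, -0.0]
force: [0.6, -0.3, -0.3]
finger_gap: 0.0223
```

```bash
python3 -c "
from h import *
feel()"
```

```text
t8.17 case-frame TCP mm [138.5 102.3 212.9] F [ 0.6 -0.3 -0.3] gap 22.3 toolx yaw err deg -0.01 tilt [0. 0.]
collar cols 231 279 rows 201 311  knob y 99.8  lift by tip -2.9 by base -0.9
```

The lift reading fell by about 8 mm, so the nose has dropped into the notch. I'll open, withdraw straight up and check.

Request:
{"method": "servo_tool", "body": {
  "plan": [
    [0.4,[0,0.0015,0],[0,0,0]],
    [0.6,[0,0,0],[0,0,0]],
    [0.8,[0,0,0],[0,0,0]],
    [0.8,[0,0,0],[0,0,0]],
    [0.8,[0,0,0],[0,0,0]],
    [0.8,[0,0,0],[0,0,0]],
    [0.8,[0,0,-0.01],[0,0,0]],
    [0.8,[0,0,-0.02],[0,0,0]],
    [0.8,[0,0,-0.02],[0,0,0]],
    [0.8,[0,0,-0.02],[0,0,0]],
    [0.8,[0,0,0],[0,0,0]],
    [0.8,[0,0,0],[0,0,0]],
    [0.8,[0,0,0],[0,0,0]]
  ]
}}

```text
clock: 9.3
position: [0.5419, 0.0979, 0.2827]
eef_rot: [0.996, 0.086, -0.0, 0.0]
force: [-0.2, -0.1, -0.4]
finger_gap: 0.0679
```

Run:
```python
from h import *
import cv2
state()
c=imaging.calibration("wrist");a=imaging.get_image("wrist");b=imaging.get_image("scene")
cv2.imwrite("pics/w6.png",np.hstack([cv2.resize(a[130:330,60:330],(540,400),interpolation=2),cv2.resize(b[100:250,170:260],(240,400),interpolation=2)]))
for l in(0,.009):
    t=l/.09
    print(l,np.round(2*(proj(c,cw(P,[[.159,.1,.15+l],[.109,.1,.15+l],[.109,.17,.16+.16*t],[.101,.17,.16+.16*t]]))-[60,130])).tolist())
print("keeper top",np.round(2*(proj(c,cw(P,[[x,y-.009,.134] for y in(.1355,.1675,.1825,.2125) for x in (.092,.118)]))-[60,130])).tolist())
```

```text
t9.30 case-frame TCP mm [138.2 100.5 282.7] F [-0.2 -0.1 -0.4] gap 67.9 toolx yaw err deg -0.02 tilt [-0.001 -0.   ]
0 [[383.0, 94.0], [383.0, 225.0], [186.0, 237.0], [188.0, 257.0]]
0.009 [[383.0, 100.0], [383.0, 236.0], [170.0, 259.0], [173.0, 281.0]]
keeper top [[317.0, 246.0], [315.0, 186.0], [238.0, 246.0], [234.0, 186.0], [201.0, 246.0], [196.0, 186.0], [127.0, 246.0], [120.0, 186.0]]
```

View pics/w6.png

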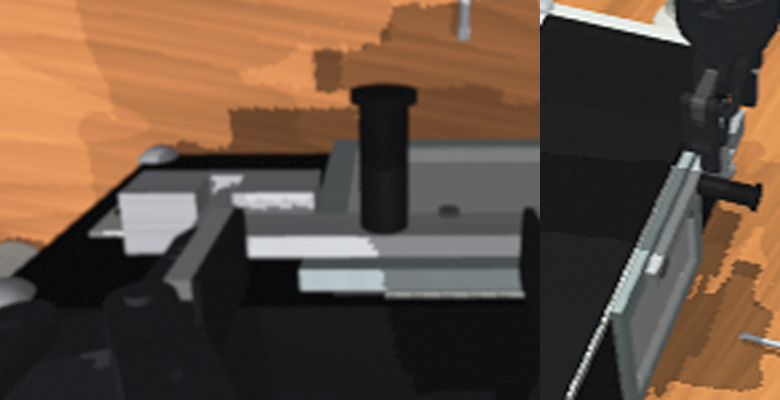

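The bar's top face lies level at rows 236–258 along its length, where home predicts 237–257 and resting on the step would show 259–281 at the nose. The knob tip is at (384,95), against (383,94) predicted for home. Nothing is touching the gripper, so I'm handing in.

```bash
python3 -c "
from h import *
state();print(r.job_done())"
```

```text
t9.40 case-frame TCP mm [137.8 100.4 281.8] F [-0.1  0.3 -0.8] gap 68.2 toolx yaw err deg -0.02 tilt [-0.002 -0.001]
the job is handed in; nothing more can be done
None
```

The gate is shut and the latch bar has dropped into the keeper's notch. I handed the job in at about 9.4 s; `job_done` gives no verdict.

**What I did:** I lifted the bar about 18 mm by its knob and slid the gate across raised. I found the keeper about 9 mm towards −y of its middle position. I lowered the knob to about 9 mm of lift and slackened the jaws so only the bar's own weight acted. It came to rest on an edge of the keeper first. A slow push of a few mm towards +y let it drop in, and then I opened the jaws and withdrew straight up.

**Last checks:**
- **Bar:** the wrist picture shows it level to within about 1 px of where the home position should appear.
- **Gate:** the knob is at case y of about 100 mm, which puts the gate near 0.140 m.
- **Robot:** the gripper is clear of everything, with force near zero.

**Less certain:**
- **Nose:** a finger hid it in the last picture, so I infer it is in the notch from the level bar and the roughly 8 mm drop.
- **Lift readings:** the image-based lift estimates disagreed with each other by 2–3 mm.
- **Force while lowering:** the wrist read up to about 6 N upward with the jaws still tight. I put this down to the knob's turning friction, but light nose contact is possible.
- **Tape roll, glue bottle and screwdriver:** I did not measure them again afterwards. The arm was not moved towards any of them.

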